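# Gather the nuts in the corner of the tray

### The job

Collect the three loose hexagonal nuts in the white parts tray: lift the tray by its handle clear off the bench, about 10 cm, and tilt it until all the nuts have slid together into its one cut-off corner. Finish while still holding the tray up by its handle, steady and tilted with the cut-off corner lowest and all three nuts lying in it. Leave the beaker, the two vials and the timer where they stand.

Things in the scene. Friction and masses are not known exactly. Their poses are not given: they have to be found in the camera images.
- tray_grip (a point): middle of the grip bar of the tray's rigid steel handle, 86 mm above the tray's underside, over its middle. The bar runs level along the tray's y between two legs, 124 mm clear length, 12 mm thick along the tray's x, 18 mm high, flat upright sides; open below it. Axes are the tray's, z up. Grip it firmly across its 12 mm, fingers closing along the tray's x
- cut_corner (a point): middle of the foot of the wall that cuts off the tray's +x +y corner at 45 degrees (45 mm long; the other three corners are square), on the floor's upper face: 66 mm along x and 46 mm along y from the tray's middle, 82 mm below tray_grip. Its x axis points level out through that wall (45 degrees between the tray's x and y), z as the tray's
- nut_1_center (a point): centre of a loose hexagonal brass nut, 19 mm across flats, 10 mm high, 12 mm hole, 20 g, lying flat in the tray away from the cut-off corner. Nuts and tray are smooth: a nut starts to slide at about 6 degrees of tilt, and all slide fully into the corner, or in a row up against it, at 20 to 30 degrees towards it
- nut_2_center (a point): centre of the second nut, like the first
- nut_3_center (a point): centre of the third nut, like the first
- tray: open white plastic tray, 170 mm long (x), 130 mm wide (y), walls 30 mm high, walls and floor 4 mm thick, about 0.3 kg, standing loose and flat on the bench at any yaw; a handle spans it across the middle of its length. Origin in the middle of its underside, z up
- beaker_1: bystander: clear beaker, 71 mm wide, 86 mm high, standing to the left; origin at the middle of its underside
- vial_1: bystander: capped vial, 41 mm wide, 75 mm high, standing behind the tray; origin at the middle of its underside
- vial_2: bystander: capped vial like the other, standing behind the tray; origin at the middle of its underside
- timer: bystander: flat white bench timer 66 x 64 x 18 mm, lying to the right; origin at the middle of its underside

How it is judged:
By the outcome, as a careful person would: the job done as asked, in the order asked, and still so for the second after the job is handed in, while the arm keeps its last pose, push and grip.
It also fails if it takes over 35 s, if anything falls off the work surface, if the arm or the gripper's body presses on something with over 40 N, if the wrist force passes 120 N, or if a joint passes its speed limit or range.

### The arm

A 6-joint arm with a two-finger parallel gripper is mounted at the origin on a cart in front of the work surface, level with it; the furniture and walls round the work are solid. World frame = base frame: x ahead of the robot, y to its left, z up, the work surface at z = 0. Lengths are in m, angles in rad, forces in N, time in s.
With the tool pointing down it reaches from about 0.3 to 0.775 m from the base axis. Payload 14.6 kg.
Tool frame: the origin (TCP) lies on the centre line of the jaws, within the pads' length; the fingertips stand 22 mm ahead of it and the grasp point (between the pads) lies 3 mm ahead of it (manip.tcp_to_tips is the distance from the TCP to the fingertips, in m); y points along the fingers, x is the direction in which the jaws open and shut, and the axes are right-handed (so a half turn about y gives the same grasp; the last joint's range is limited). The gripper opens to 85 mm and grips with 20 to 120 N. Pads are 22 mm wide; open, the fingers measure 114 mm over their backs; the gripper's body (76 mm by 85 mm) begins 54 mm behind the grasp point. The pads swing forward as they close: fully open they stand 13 mm farther back than shut.
Start: joints at [1.1, 0.3, 1.521, -0, 1.321, -0.067], TCP at [0.216, 0.506, 0.253] pointing down, gripper open.
Joint ranges: [-3.03, 3.03], [-0.79, 2.21], [0.23, 2.52], [-1.04, 4.18], [0, 3.07], [-2.55, 2.55]. Speed limits (rad/s): [2.22, 2.22, 2.57, 3.14, 3.14, 3.14].

### API

Orientations are given as a rotation vector (axis times angle).
In Python, from station import status, imaging, manip gives the robot as it stands. The module is installed in compiled form; this text tells all that it offers.
- The arm moves only by the tool move_arm, never from a script. Its argument "targets" is a list of rows, each a list of 7 numbers: the closure in counts, from 0 (fully open) to 255 (shut), then the shift along the tool's x, y, z in units of 30 mm (1.0 is 30 mm), then the turn, a rotation vector about the tool's x, y, z in units of 6 degrees (1.0 is 6 degrees). In form: [[gripper, x, y, z, rx, ry, rz], ...]. A call has exactly 10 rows; each row shifts and turns the commanded pose from where the row before left it, along the tool's axes as they then stand; what a row does not reach is not made up. A row lasts 1/12 s, in which the tool goes at most 41.7 mm and 7.16 degrees, less where a joint would pass 70% of its speed; a pose out of reach is approached as far as the arm can. A call is refused whole if a number of a shift passes 1 or a number of a turn 1, either way. A call with a gripper value outside its range is refused whole. The fingers move at their own pace and stop on an object; the grip force is fixed at half the most. Time passes only in rows, so rows that do not move let the fingers close, or fill a call up. It gives the time, the measured TCP pose, the force and the opening at its end, in the units of the state.
- status.get_state(): the state, without advancing time (a new reading comes with each control period).
- imaging.grab_frame(name): name is "scene" or "top" or "wrist"; returns a dict with "frame" (480x640x3 uint8, red, green, blue), "z_map" (480x640 float32, m along the optical axis (not along the pixel's ray), 0 where there is no reading), "camera_matrix" (3x3 intrinsics, pixels), "cam_to_world" (4x4, takes a point from camera to world coordinates); the wrist camera has in their place "tool_from_camera" (4x4, takes a point from camera to tool coordinates, whose origin is the TCP and whose axes are the tool frame's). Camera axes: x right, y down, z forward; pixel columns grow to the right and rows downward; lengths in m; the calibration is good to about 2 mm. A picture is of the moment at which its call begins: read the wrist's pose just before it.
- manip.finish_job(): hands the job in, once; it reports no verdict.
The state is a dict: "t": time; "qpos": joint angles; "qvel": joint speeds; "joint_efforts": joint torques, N m; "position": TCP position; "tcp_rot": TCP orientation; "force": force on the tool from outside, world axes, zero at the start; "ft_torque": the same for the moment, N m; "grip_width": finger opening in m.
Only numpy, scipy, OpenCV 4.12 (cv2) and the standard library are available. Lean on these libraries where they do the work, as an engineer would, in place of code of your own. Each camera call takes 0.05 s, during which the arm holds its last target. There are 200 camera calls.

## Working session

There is one attempt and no reset: what is moved stays moved. The work goes in short steps, Python scripts to look and compute and a tool call to move; the robot and the scene stay as the last step left them, time stands still between calls to the robot, and variables do not carry over. Pictures are saved under pics/ and viewed, about 8 in all and at most 12, crops included, and the job is handed in when it is done.

Besides the shell and the picture viewer there is one more tool, called after "Request:" as a command line: name --pt "numbers of a row" for each row, then --argument value for the rest. move_arm: Moves the arm, as the interface text tells. Its arguments: {"type":"object","properties":{"targets":{"type":"array","items":{"type":"array","items":{"type":"number"}}}},"required":["targets"]}

```bash
mkdir -p pics
python3 - <<'E'
from station import status, imaging
import cv2,numpy as np
s=status.get_state();print(s)
for n in("scene","top"):
    f=imaging.grab_frame(n);cv2.imwrite(f"pics/{n}0.png",f["frame"][:,:,::-1]);np.savez(f"{n}0.npz",**f)
    print(n,f["camera_matrix"],f["cam_to_world"])
E
```

```text
{'t': 0.0, 'qpos': array([ 1.10040880e+00,  3.00473884e-01,  1.52159975e+00,  1.79702787e-05,
        1.32069067e+00, -6.65713733e-02]), 'qvel': array([ 0.00039939, -0.00111211, -0.00099938,  0.00149551, -0.00118944,
       -0.00024705]), 'joint_efforts': array([ 1.07834188e-03, -5.43505561e+01, -3.61786222e+01,  9.72419116e-06,
        4.04512830e-03,  1.81793064e-05]), 'position': array([0.2159999 , 0.50557935, 0.25271187]), 'tcp_rot': array([-1.37417961, -0.90603335,  0.90772415]), 'force': array([ 0.08435809, -0.392681  , -0.26098015]), 'ft_torque': array([0.01975236, 0.04680791, 0.01401651]), 'grip_width': 0.08525311391516592}
scene [[577.48980491   0.         313.3415758 ]
 [  0.         577.48980491 241.70889255]
 [  0.           0.           1.        ]] [[-0.89133106 -0.31716982  0.32393247  0.22517023]
 [-0.45293707  0.65361118 -0.6063336   0.57087654]
 [-0.01941516 -0.687165   -0.72624191  0.81547691]
 [ 0.          0.          0.          1.        ]]
top [[457.18526423   0.         319.55043846]
 [  0.         457.18526423 232.69697014]
 [  0.           0.           1.        ]] [[-0.00367578 -0.99780817  0.06607079  0.45269193]
 [-0.99981804  0.00490386  0.01843477 -0.03274719]
 [-0.01871836 -0.06599101 -0.99764463  1.10071648]
 [ 0.          0.          0.          1.        ]]
```

View pics/top0.png

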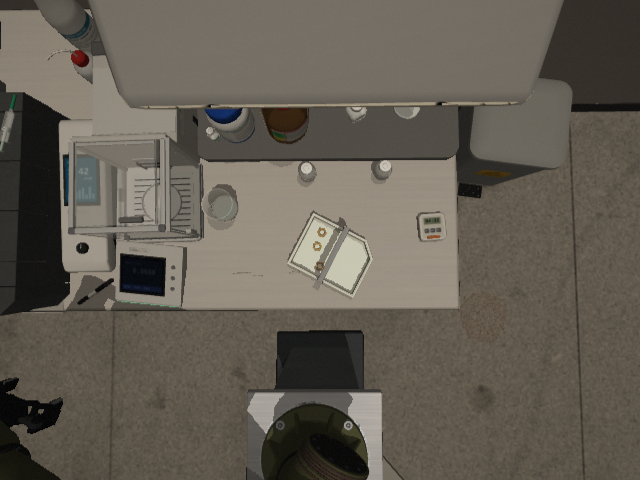

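View pics/scene0.png

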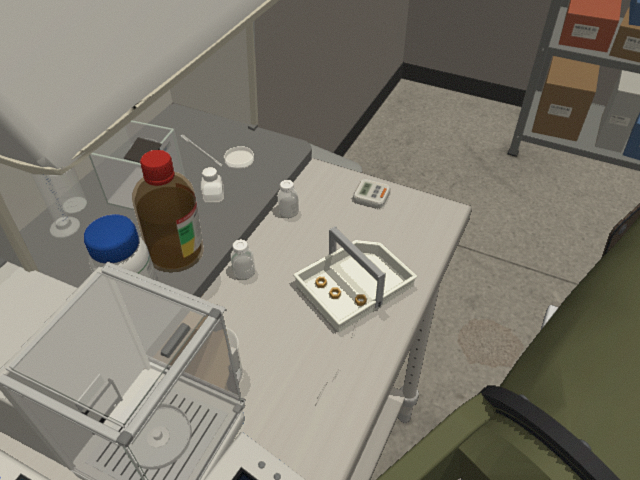

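```bash
cat > h.py <<'E'
import numpy as np,cv2
from scipy.spatial.transform import Rotation as R
def cloud(f):
    z=f["z_map"].astype(float);K=f["camera_matrix"];v,u=np.mgrid[:480,:640]
    P=np.stack([(u-K[0,2])/K[0,0]*z,(v-K[1,2])/K[1,1]*z,z],-1)
    T=f["cam_to_world"];return P@T[:3,:3].T+T[:3,3]
def ray(f,u,v,h):
    K=f["camera_matrix"];T=f["cam_to_world"]
    d=T[:3,:3]@[(u-K[0,2])/K[0,0],(v-K[1,2])/K[1,1],1];return T[:3,3]+d*(h-T[2,3])/d[2]
E
python3 - <<'E'
from h import *
from station import status
for n,(a,b,c,d) in dict(top=(205,302,280,380),scene=(225,335,290,420)).items():
    f=np.load(f"{n}0.npz");P=cloud(f)[a:b,c:d].reshape(-1,3)
    q=P[(P[:,2]>.06)&(P[:,2]<.12)];q=q[q[:,2]>.083]
    r=cv2.minAreaRect((q[:,:2]*1000).astype(np.float32))
    w=np.linalg.svd(q[:,:2]-q[:,:2].mean(0),full_matrices=False)[2][0]
    print(n,len(q),"bar",r,np.median(q[:,2]),"dir deg",np.degrees(np.arctan2(w[1],w[0])))
f=np.load("top0.npz")
t=[ray(f,*p,.03)[:2] for p in((314,211),(288,263),(352,297))]
print("corners",t,"centre",(t[0]+t[2])/2, "len",np.linalg.norm(t[1]-t[2]),np.linalg.norm(t[0]-t[1]))
for p in((322,232),(317,246),(319,267)):print("nut",ray(f,*p,.012))
for n,p in dict(beaker=(220,203),v1=(307,175),v2=(382,172),timer=(432,227)).items():print(n,ray(f,*p,.03))
print(R.from_rotvec(status.get_state()["tcp_rot"]).as_matrix().round(3))
E
```

```text
top 342 bar ((472.49871826171875, -42.598365783691406), (14.692578315734863, 135.17564392089844), 62.66747283935547) 0.09475982287549412 dir deg 152.4065182804264
scene 667 bar ((473.0380859375, -45.36014175415039), (17.428998947143555, 138.20321655273438), 62.12081527709961) 0.09375161944330257 dir deg 152.76453882267958
corners [array([ 5.74883435e-01, -7.46338549e-05]), array([0.45289309, 0.06114789]), array([ 0.37354302, -0.08779807])] centre [ 0.47421323 -0.04393635] len 0.168764133694439 0.13649118112769226
nut [ 0.52643265 -0.01848368  0.012     ]
nut [ 0.49305871 -0.00643503  0.012     ]
nut [ 0.44314532 -0.01102173  0.012     ]
beaker [0.59521667 0.22248792 0.03      ]
v1 [0.66070089 0.01626486 0.03      ]
v2 [ 0.66656733 -0.16103264  0.03      ]
timer [ 0.53566156 -0.27603335  0.03      ]
[[ 0.393 -0.    -0.92 ]
 [ 0.92  -0.001  0.393]
 [-0.001 -1.     0.   ]]
```

Request:
move_arm --pt "0 -0.4 0 -0.45 0 0 0" --pt "0 -0.75 0 -0.84 0 0 0" --pt "0 -0.75 0 -0.84 0 0 0" --pt "0 -0.75 0 -0.84 0 0 0" --pt "0 -0.75 0 -0.84 0 0 0" --pt "0 -0.75 0 -0.84 0 0 0" --pt "0 -0.75 0 -0.84 0 0 0" --pt "0 -0.75 0 -0.84 0 0 0" --pt "0 -0.75 0 -0.84 0 0 0" --pt "0 -0.75 0 -0.84 0 0 0"

```text
t: 0.93
position: [0.353, 0.2125, 0.2532]
tcp_rot: [-1.373, -0.907, 0.907]
force: [0.2, 0.4, 0.6]
grip_width: 0.0854
```

Request:
move_arm --pt "0 -0.75 0 -0.84 0 0 0" --pt "0 -0.75 0 -0.84 0 0 0" --pt "0 -0.75 0 -0.84 0 0 0" --pt "0 -0.75 0 -0.84 0 0 0" --pt "0 -0.75 0 -0.84 0 0 0" --pt "0 -0.75 0 -0.84 0 0 0" --pt "0 -0.75 0 -0.84 0 0 0" --pt "0 -0.75 0 -0.84 0 0 0" --pt "0 -0.35 0 -0.4 0 0.7 0" --pt "0 0 0 0 0 0 0"

```text
t: 1.77
position: [0.4751, -0.0476, 0.2527]
tcp_rot: [-1.4, -0.845, 0.846]
force: [0.2, 0.3, 0.1]
grip_width: 0.0851
```

```bash
cat > look.py <<'E'
from h import *
from station import status, imaging
import sys
def wrist(name):
    s=status.get_state();f=dict(imaging.grab_frame("wrist"))
    T=np.eye(4);T[:3,:3]=R.from_rotvec(s["tcp_rot"]).as_matrix();T[:3,3]=s["position"]
    f["cam_to_world"]=T@f["tool_from_camera"];cv2.imwrite(f"pics/{name}.png",f["frame"][:,:,::-1]);return s,T,f
E
python3 - <<'E'
from look import *
s,T,f=wrist("w1")
P=cloud(f).reshape(-1,3);q=P[(P[:,2]>.085)&(P[:,2]<.105)&(f["z_map"].ravel()>.1)&(np.hypot(P[:,0]-.473,P[:,1]+.044)<.09)]
r=cv2.minAreaRect((q[:,:2]*1000).astype(np.float32));print(len(q),r,np.median(q[:,2]),np.percentile(q[:,2],95))
w=np.linalg.svd(q[:,:2]-q[:,:2].mean(0),full_matrices=False)[2][0];print(np.degrees(np.arctan2(w[1],w[0])))
x=T[:3,0];print("tool x deg",np.degrees(np.arctan2(x[1],x[0])),T[:3,:3].round(3),s["qpos"].round(3))
g=np.r_[np.array(r[0])/1000,.086];print("to grip in tool mm",(T[:3,:3].T@(g-T[:3,3])*1000).round(1))
E
```

```text
2163 ((471.26715087890625, -46.203670501708984), (15.338351249694824, 135.14889526367188), 62.43898010253906) 0.09464063700928282 0.09587237536573472
-27.486025381969267
tool x deg 62.26540288112912 [[ 0.465 -0.001 -0.885]
 [ 0.885 -0.     0.465]
 [-0.001 -1.     0.001]] [-0.176  0.138  1.719 -0.     1.285 -1.263]
to grip in tool mm [ -0.4 166.7   3.9]
```

View pics/w1.png

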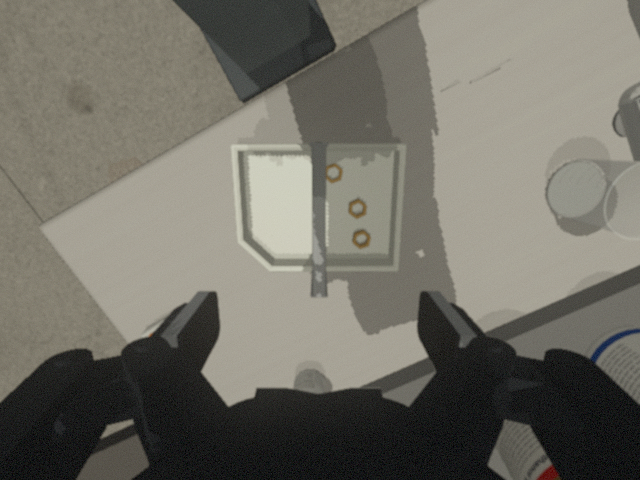

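Request:
move_arm --pt "0 0 0.4 0.13 0 0 0" --pt "0 0 0.9 0 0 0 0" --pt "0 0 0.9 0 0 0 0" --pt "0 0 0.9 0 0 0 0" --pt "0 0 0.9 0 0 0 0" --pt "0 0 0.7 0 0 0 0" --pt "0 0 0.5 0 0 0 0" --pt "0 0 0.3 0 0 0 0" --pt "0 0 0 0 0 0 0" --pt "0 0 0 0 0 0 0"

```text
t: 2.65
position: [0.471, -0.0428, 0.0887]
tcp_rot: [-1.398, -0.852, 0.852]
force: [0.9, 0.2, 0.4]
grip_width: 0.0855
```

Request:
move_arm --pt "120 0 0 0 0 0 0" --pt "180 0 0 0 0 0 0" --pt "255 0 0 0 0 0 0" --pt "255 0 0 0 0 0 0" --pt "255 0 0 0 0 0 0" --pt "255 0 0 0 0 0 0" --pt "255 0 0 0 0 0 0" --pt "255 0 0 0 0 0 0" --pt "255 0 0 0 0 0 0" --pt "255 0 0 0 0 0 0"

```text
t: 3.48
position: [0.4711, -0.0433, 0.0886]
tcp_rot: [-1.398, -0.851, 0.851]
force: [-1.2, -0.3, 5.5]
grip_width: 0.0111
```

Request:
move_arm --pt "255 0 -0.1 0 0 0 0" --pt "255 0 -0.3 0 0 0 0" --pt "255 0 -0.5 0 0 0 0" --pt "255 0 -0.6 0 0 0 0" --pt "255 0 -0.6 0 0 0 0" --pt "255 0 -0.6 0 0 0 0" --pt "255 0 -0.5 0 0 0 0" --pt "255 0 -0.4 0 0 0 0" --pt "255 0 -0.2 0 0 0 0" --pt "255 0 0 0 0 0 0"

```text
t: 4.32
position: [0.4711, -0.0432, 0.2035]
tcp_rot: [-1.399, -0.852, 0.85]
force: [-0.0, 0.5, -4.1]
grip_width: 0.0109
```

Run:
```python
from look import *
s,T,f=wrist("w2");print(s["position"],s["force"],s["ft_torque"],s["qpos"].round(3),s["grip_width"])
d=np.array([.30,-.954,0]);a=np.cross([0,0,1],d);print("tilt axis in tool",(T[:3,:3].T@a).round(3))
sc=imaging.grab_frame("scene");im=np.hstack([cv2.resize(f["frame"],(400,300)),cv2.resize(sc["frame"],(400,300))])
cv2.imwrite("pics/c2.png",im[:,:,::-1])
```

```text
[ 0.47114597 -0.04324957  0.20351851] [-2.76050932e-03  4.86781784e-01 -4.06282521e+00] [-0.04846786  0.03448716 -0.0043056 ] [-0.169  0.178  1.793  0.     1.168 -1.263] 0.010899496798428897
tilt axis in tool [ 0.705  0.002 -0.71 ]
```

View pics/c2.png

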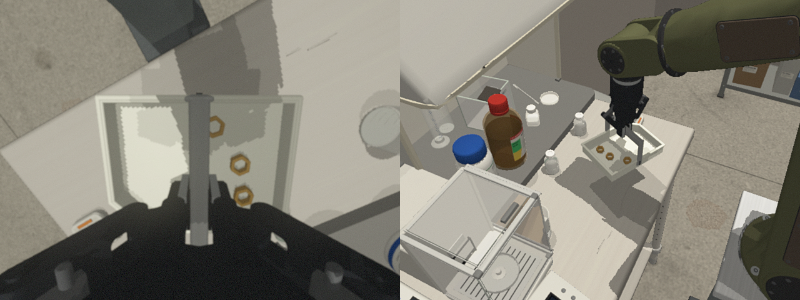

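Request:
move_arm --pt "255 0 0 0 0.1 0 -0.1" --pt "255 0 0 0 0.15 0 -0.15" --pt "255 0 0 0 0.15 0 -0.15" --pt "255 0 0 0 0.15 0 -0.15" --pt "255 0 0 0 0.15 0 -0.15" --pt "255 0 0 0 0.15 0 -0.15" --pt "255 0 0 0 0.15 0 -0.15" --pt "255 0 0 0 0.15 0 -0.15" --pt "255 0 0 0 0.15 0 -0.15" --pt "255 0 0 0 0.15 0 -0.15"

```text
t: 5.25
position: [0.4709, -0.0433, 0.2023]
tcp_rot: [-1.184, -0.863, 0.782]
force: [-0.4, -0.5, -3.9]
grip_width: 0.011
```

Request:
move_arm --pt "255 0 0 0 0.2 0 -0.2" --pt "255 0 0 0 0.2 0 -0.2" --pt "255 0 0 0 0.2 0 -0.2" --pt "255 0 0 0 0.2 0 -0.2" --pt "255 0 0 0 0.2 0 -0.2" --pt "255 0 0 0 0.2 0 -0.2" --pt "255 0 0 0 0.2 0 -0.2" --pt "255 0 0 0 0.15 0 -0.15" --pt "255 0 0 0 0.05 0 -0.05" --pt "255 0 0 0 0 0 0"

```text
t: 6.08
position: [0.4709, -0.0434, 0.2021]
tcp_rot: [-0.952, -0.867, 0.703]
force: [-0.3, 0.2, -4.7]
grip_width: 0.011
```

```bash
cat > chk.py <<'E'
from look import *
import sys
n=sys.argv[1]
s,T,f=wrist("w"+n);print(s["t"],s["position"],s["force"],s["qpos"].round(3),s["grip_width"])
# nominal tray frame from the tool: tray x=-tool x, z=-tool y
M=T[:3,:3];tx,tz=-M[:,0],-M[:,1];ty=np.cross(tz,tx)
d=(tx+ty)/2**.5;print("tool-implied tilt deg",np.degrees(np.arccos(tz[2])),"cut dir",d.round(3),"slopes x,y",tx[2].round(3),ty[2].round(3))
sc=imaging.grab_frame("scene");tp=imaging.grab_frame("top")
im=np.hstack([cv2.resize(f["frame"],(400,300)),cv2.resize(sc["frame"][90:330,300:620],(400,300))])
im2=np.hstack([cv2.resize(tp["frame"][180:320,260:460],(400,280)),cv2.resize(sc["frame"],(400,280))])
cv2.imwrite(f"pics/c{n}.png",np.vstack([im,im2])[:,:,::-1])
np.savez(f"f{n}.npz",w=T,**{k:v for k,v in f.items()})
E
python3 chk.py 3
```

```text
6.0833 [ 0.47089263 -0.04342772  0.20206834] [-0.31927113  0.23695518 -4.66083332] [-0.336  0.305  1.695  0.36   1.435 -1.532] 0.01102722097190028
tool-implied tilt deg 25.92262922861369 cut dir [ 0.272 -0.857 -0.437] slopes x,y -0.309 -0.309
```

View pics/c3.png

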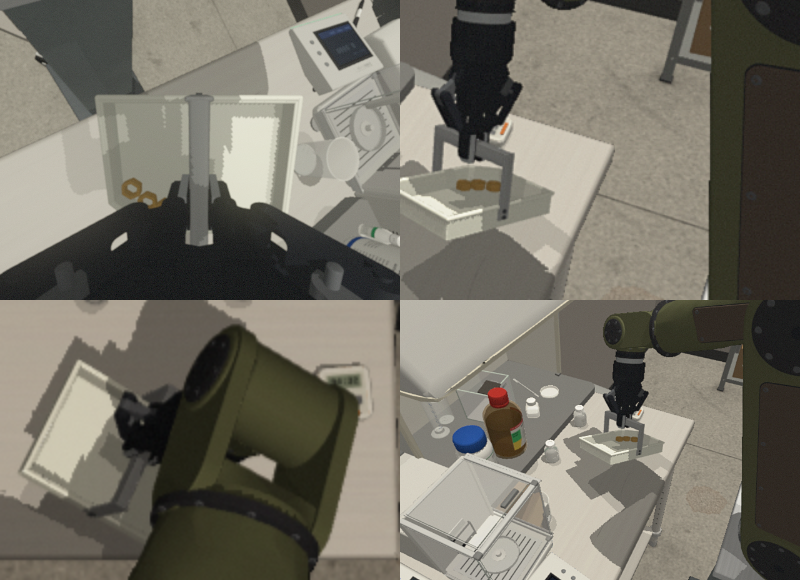

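Request:
move_arm --pt "255 0 0 0 0 0 0" --pt "255 0 0 0 0 0 0" --pt "255 0 0 0 0 0 0" --pt "255 0 0 0 0 0 0" --pt "255 0 0 0 0 0 0" --pt "255 0 0 0 0 0 0" --pt "255 0 0 0 0 0 0" --pt "255 0 0 0 0 0 0" --pt "255 0 0 0 0 0 0" --pt "255 0 0 0 0 0 0"

```text
t: 7.07
position: [0.4709, -0.0432, 0.2023]
tcp_rot: [-0.953, -0.867, 0.703]
force: [-0.1, 0.5, -4.2]
grip_width: 0.0111
```

```bash
cat > nuts.py <<'E'
from look import *
s,T,w=wrist("w4");sc=imaging.grab_frame("scene");print(s["position"],s["grip_width"])
M=T[:3,:3];B=np.stack([-M[:,0],np.cross(-M[:,1],-M[:,0]),-M[:,1]],1)
o=T[:3,3]+M[:,1]*.003-B[:,2]*.086   # tray origin
crops=[]
for n,f,(a,b,c,d) in (("wrist",w,(230,360,150,350)),("scene",sc,(190,270,340,420))):
    hsv=cv2.cvtColor(f["frame"],cv2.COLOR_RGB2HSV);m=(hsv[...,0]>8)&(hsv[...,0]<28)&(hsv[...,1]>110)&(hsv[...,2]>50)
    Q=(cloud(f)-o)@B
    k=np.zeros_like(m);k[a:b,c:d]=1;m=m&k&(f["z_map"]>0)&(Q[...,2]>0)&(Q[...,2]<.025)
    q=Q[m]*1000;print(n,m.sum(),"tray-frame x,y range",q.min(0).round(),q.max(0).round())
    L,lab,st,ce=cv2.connectedComponentsWithStats(m.astype(np.uint8))
    for i in range(1,L):
        if st[i,4]>15:print("  comp",st[i],np.median(Q[lab==i]*1000,0).round(1))
    crops.append(cv2.resize(f["frame"][a:b,c:d],(400,400),interpolation=cv2.INTER_CUBIC))
cv2.imwrite("pics/c4.png",np.hstack(crops)[:,:,::-1])
E
python3 nuts.py
```

```text
[ 0.47089802 -0.04321665  0.2022739 ] 0.011081664848200636
wrist 1017 tray-frame x,y range [38. 19.  6.] [80. 53. 17.]
  comp [ 195  286   70   48 1017] [63.5 35.4 13.7]
scene 254 tray-frame x,y range [25. 18.  4.] [226. 188.  24.]
  comp [345 234  23   9 168] [42.2 46.4 11. ]
  comp [369 235  11   8  81] [65.4 28.1 11.3]
```

View pics/c4.png

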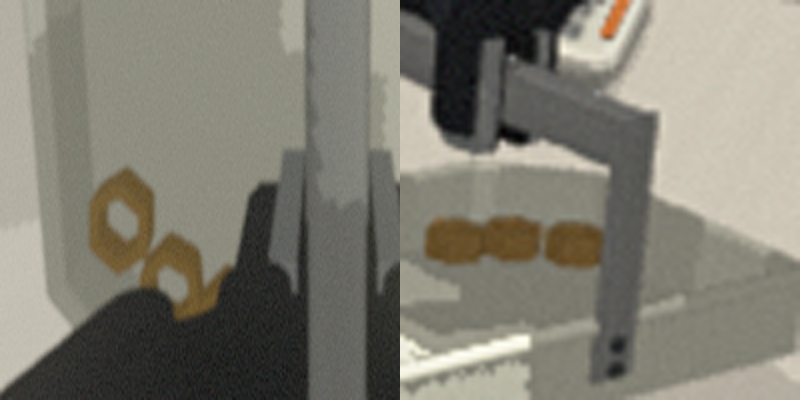

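Run:
```python
from look import *
s,T,w=wrist("w5");sc=imaging.grab_frame("scene");tp=imaging.grab_frame("top")
M=T[:3,:3];B=np.stack([-M[:,0],np.cross(-M[:,1],-M[:,0]),-M[:,1]],1);o=T[:3,3]+M[:,1]*.003-B[:,2]*.086
def hit(f,u,v,h):
    K=f["camera_matrix"];C=f["cam_to_world"];d=B.T@C[:3,:3]@[(u-K[0,2])/K[0,0],(v-K[1,2])/K[1,1],1];p=B.T@(C[:3,3]-o);return ((p+d*(h-p[2])/d[2])*1000)[:2].round(1)
for c in((122,220),(172,280)):
    p=hit(w,150+c[0]/2,230+c[1]*.325,.014);print("wrist nut",p,"to cut wall",(112-p.sum())/2**.5)
for c in((453,241),(512,239),(574,244)):
    p=hit(sc,340+(c[0]-400)/5,190+c[1]/5,.009)  # near face centre
    print("scene near face",p,"centre to wall",(112-p.sum())/2**.5-9.5)
print("corner check wrist, +x/-y inner foot",hit(w,105*1.6,155*1.6,.034))
P0=cloud(np.load("scene0.npz"));print("bystander pixel change:")
a=np.load("scene0.npz")["frame"]
for n,(u,v) in dict(v1=(242,260),v2=(288,199),timer=(371,193),beaker=(225,350)).items():
    print(n,np.abs(a[v-15:v+15,u-12:u+12].astype(int)-sc["frame"][v-15:v+15,u-12:u+12]).mean().round(1))
```

```text
wrist nut [69.9 28. ] to cut wall 9.970205614730315
wrist nut [54.7 42. ] to cut wall 10.818733752154174
scene near face [34.2 52.4] centre to wall 8.46051224213831
scene near face [53.7 44.2] centre to wall 0.47020561473031464
scene near face [69.6 30.2] centre to wall -0.8732972695241195
corner check wrist, +x/-y inner foot [ 83.8 -14.1]
bystander pixel change:
v1 16.0
v2 16.3
timer 87.1
beaker 15.7
```

```bash
python3 -c "
from station import status,manip
s=status.get_state();print(s['t'],s['position'],abs(s['qvel']).max(),s['grip_width'])
print(manip.finish_job())"
```

```text
7.3167 [ 0.47090943 -0.04323172  0.20230039] 0.0018154056679575382 0.010692288743198369
the job is handed in; nothing more can be done
None
```

I gripped the tray by its handle bar, lifted it about 11.5 cm and tilted it 26° towards the cut-off corner. I then handed the job in at 7.3 s with the tray still held up, steady and tilted.

**Nuts:** All three lie in a touching row up against the cut-off corner.
- Two sit against the cut wall, with centres about 10 mm from it.
- The third is only partly on the cut wall. It is wedged between its neighbour and the +y wall, about 18 mm from the cut wall's plane, because three abreast do not quite fit. I left it there, since the task allows a row up against the corner.

**Grip:** The grip width stayed at 11 mm and the arm had no measurable motion. The tilt is read from the arm's pose, and the pictures showed no slip of the tray in the grip.

**Bystanders:** The two vials and the timer appeared at their original pixel positions, and the arm was never near the beaker.

**Checks that disagreed:**
- The scene-camera distances for the nuts came out about 10 mm off the wrist-camera ones. I had taken the visible pixels as the near faces of the nuts, when they lie nearer the centres. I trusted the wrist view and corrected the third nut's distance by the same amount.
- The pixel-difference check on the bystanders was inconclusive. The gripper partly hid the timer, and the other differences were small (about 16 grey levels) and unexplained, so I relied on the positions in the pictures.

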